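# Put the clamp bar and the scraper back in the filter-service tray

### The job

Tilt the ratchet pawl's lever towards the jaw until the pawl is clear of the teeth, then draw the toothed bar out of the clamp. Gently lay the bar (teeth up) and the flat scraper in their own compartments of the open tray, flat on its floor, the wide end of each in the wide end of its compartment. Leave the other things on the counter alone.

Things in the scene. Friction and masses are not known exactly. Their poses are not given: they have to be found in the camera images.
- clamp: Grey steel ratchet clamp screwed to the counter. Origin on the counter under the pawl's hinge; +x is the way the bar is drawn out, z up. Covers x -41 to 19 mm, 52 mm wide at the foot (12 mm high), 28 mm above, 42 mm high. Through it runs a channel 18 mm wide, 19 mm high, roofed, floor 12 mm above the counter.
- clamp_foot (a point): Top of the clamp's low outer foot that carries the bar's jaw end: 108 mm along clamp x, 12 mm up; 20 mm long, 30 mm wide. Between clamp x 19 and 98 mm the bar is free on both sides; below it is only a strip 18 mm wide, 3 mm high.
- pawl (a joint): Pawl angle, rad: 0 = nose down in the teeth (start), to 0.9. Turns about an axis along clamp y, 34 mm above the clamp's origin. The nose, 25 mm behind (-x) the hinge, rises as the lever tip moves towards clamp +x. Clear of the teeth above about 0.3. Friction hinge, 1.5 N at the tip: stays where left.
- pawl_tip (a point): Centre of the paddle (26 mm wide across the clamp, 18 tall, 8 thick) at the tip of the pawl's lever, 52 mm from the hinge. At angle 0 it leans back, 30 mm behind the hinge (clamp -x) and 76 mm above the counter; at 0.7 rad it is 4 mm ahead of the hinge, 85 mm up. Can be pushed from behind with shut fingers.
- bar_c (a point): Aluminium toothed bar, 190 mm long: middle of its length, 6 mm above its underside. x points to the jaw, z up. Shaft 14 mm wide, 12 high; teeth on top 5 high, x -84 to 18 mm; jaw plate x 83 to 95 mm, 44 wide, 22 high. About 0.15 kg. Starts 50 mm ahead (+x) of the clamp's origin, underside 12 mm up; its rear 64 mm are in the clamp, so 64 mm straight along +x frees it.
- bar_jaw (a point): Centre of the bar's jaw plate, 89 mm from bar_c along the bar's x, 11 mm above its underside; axes as bar_c.
- scraper_c (a point): Flat scraper on the counter, 190 mm long: middle of its length, 8 mm above its underside. x points to the blade. Black handle 22 mm wide, 16 high, x -95 to 20 mm; neck; steel blade 60 mm wide, 3 thick, x 35 to 95 mm, flush with the underside. About 0.12 kg, balances near this point.
- scraper_blade (a point): Centre of the scraper's blade, 65 mm from scraper_c along its x, 1.5 mm above its underside; axes as scraper_c.
- tray: Open translucent tray, fixed, 206 (x) x 182 (y) mm; origin under its centre. Floor 3 mm thick, walls 20 mm high, ribs to 14 mm above the counter. Two compartments side by side along x, each 200 mm long. For |x| < 45 mm there are no ribs or side walls: a finger gap across the tray.
- slot_bar (a point): Middle of the bar's compartment, on the tray floor, 3 mm above the counter, tray y -42 mm; axes as the tray. bar_c belongs above it, jaw towards -x. Shaft channel 20 mm wide; at the -x end a wide pocket 24 mm long for the jaw.
- slot_scraper (a point): Middle of the scraper's compartment, on the tray floor, 3 mm above the counter, tray y +42 mm; axes as the tray. scraper_c belongs above it, blade towards +x. Handle channel 28 mm wide (x -100 to -50 mm), blade pocket 68 mm wide (x 45 to 100 mm).
- filter: Bystander: pleated filter cartridge standing up, diameter 92 mm, 110 mm high; origin under its centre. Leave alone.
- jar: Bystander: narrow glass jar with twist cap, diameter 52 mm, 120 mm high; origin under its centre. Leave alone.
- screwdriver: Bystander: red-handled screwdriver lying on the counter, about 200 mm long. Leave alone.
- pick: Bystander: small steel pick lying on the counter, 140 mm long, 8 mm high. Leave alone.
There are look-alikes about, which are no part of the job. Several things have the shape of the clamp; the one meant has the colours described above.

How it is judged (in metres and radians):
On the way, in this order (a step that is already met when the one before it is completed fails the run):
1. the pawl is lifted clear of the teeth (over 0.3 rad) while the bar is still in place in the clamp (value of joint pawl above 0.3 rad and x of bar_c in the frame of clamp below 0.062 m), for 0.2 s.
2. the bar is drawn out, its rear end past the clamp (horizontal distance between bar_c and clamp above 0.11 m), for 0.1 s.
At the end, for the whole second after the job is handed in: The bar lies teeth up with its jaw end in the jaw pocket, and the scraper with its blade in the blade pocket; each is flat on the tray floor (underside within 3.5 mm of it, tilt under 0.06 rad), within 10 mm of the compartment's middle and 0.09 rad of its direction, and at rest (horizontal distance between bar_c and slot_bar below 0.01 m and z of bar_c in the frame of slot_bar between 0.003 and 0.0095 m and angle between each of bar_c, scraper_c's own z axis and vertical below 0.06 rad and angle between the x axis of bar_c and the x axis of slot_bar, either way round below 0.09 rad and x of bar_jaw in the frame of slot_bar below -0.07 m and linear speed of each of bar, scraper below 0.01 m/s and horizontal distance between scraper_c and slot_scraper below 0.01 m and z of scraper_c in the frame of slot_scraper between 0.005 and 0.0115 m and angle between the x axis of scraper_c and the x axis of slot_scraper, either way round below 0.09 rad and x of scraper_blade in the frame of slot_scraper above 0.045 m); the robot touches nothing.
It fails at once if the filter, jar, screwdriver or pick is displaced by more than 30 mm (distance of any of filter, jar, screwdriver, pick from where it was at the start of the episode above 0.03 m).
It fails at once if the toothed bar is let fall into the tray from more than about 25 mm up (horizontal distance between bar_c and slot_bar below 0.08 m and contact force between the fingers and bar below 0.05 N and linear speed of bar above 0.7 m/s).
It fails at once if the scraper is let fall into the tray from more than about 25 mm up (horizontal distance between scraper_c and slot_scraper below 0.08 m and contact force between the fingers and scraper below 0.05 N and linear speed of scraper above 0.7 m/s).
It also fails if it takes over 72 s, if anything falls off the work surface, if the arm or the gripper's body presses on something with over 40 N, if the wrist force passes 120 N, or if a joint passes its speed limit or range.

### The arm

A 6-joint arm with a two-finger parallel gripper is mounted at the origin on the work surface. World frame = base frame: x ahead of the robot, y to its left, z up, the work surface at z = 0. Lengths are in mm, angles in rad, forces in N, time in s.
With the tool pointing down it reaches from about 425 to 925 mm from the base axis. Payload 12.5 kg.
Tool frame: the origin (TCP) lies midway between the tips of the shut fingers; the grasp point (between the pads) lies 19 mm behind it; z points along the fingers, y is the direction in which the jaws open and shut (so a half turn about z gives the same grasp; the last joint's range is limited). The gripper opens to 85 mm and grips with 20 to 120 N. Pads are 22 mm wide; open, the fingers measure 114 mm over their backs; the gripper's body (76 mm by 85 mm) begins 54 mm behind the grasp point. The pads swing forward as they close: fully open they stand 13 mm farther back than shut.
Start: joints at [-1.367, 0.491, 1.559, -0, 1.092, -0.106], TCP at [190.565, -595.256, 231.327] pointing down, gripper open.
Joint ranges: [-3.1, 3.1], [-0.84, 2.19], [0.05, 2.79], [-1.13, 4.28], [0.06, 2.93], [-2.69, 2.69]. Speed limits (rad/s): [2.22, 2.22, 2.79, 3.14, 3.14, 3.14].

### API

Orientations are given as a unit quaternion [w, x, y, z].
In Python, from workcell import telemetry, viewer, ctrl, models gives the robot as it stands.
- The arm moves only by the shell command python3 -m jog 'ROWS' [FORCE]. ROWS is JSON, a list that holds one entry, the list of rows, each a list of 5 numbers: the closure, from -1 (fully open) to 1 (shut), so that 0 is half open, then the shift along the world's x, y, z in m, then the turn about the world's z in degrees. In form: [[[claw, dx, dy, dz, spin], ...]]. A call has 1 to 5 rows; each row shifts and turns the commanded pose from where the row before left it; what a row does not reach is not made up. A row lasts 1/12 s, in which the tool goes at most 41.7 mm and 7.16 degrees, less where a joint would pass 70% of its speed; a pose out of reach is approached as far as the arm can. A call with a gripper value outside its range is refused whole. The fingers move at their own pace and stop on an object; FORCE is the grip in N (left out, the last holds). Time passes only in rows, so rows that do not move let the fingers close. It gives the time, the measured TCP pose, the force and the opening at its end, in the units of the state.
- telemetry.get_obs(): the state, without advancing time (a new reading comes with each control period).
- viewer.read_camera(name): name is "side" or "top"; returns (picture, depth): 420x560x3 uint8, red, green, blue; 420x560 float32, mm along the optical axis (not along the pixel's ray), 0 where there is no reading.
- viewer.camera_info(name): a dict with "mtx" (3x3 intrinsics, pixels), "k1" (the pictures are not rectified: a ray, as slopes to the right and down, at radius r is drawn at 1 + k1 r^2 times it, then the intrinsics apply), "R" (3x3) and "t" (3): a world point X has camera coordinates R X + t. Camera axes: x right, y down, z forward; pixel columns grow to the right and rows downward; lengths in mm; the calibration is good to about 2 mm. A picture is of the moment at which its call begins. camera_info takes no time and is no camera call.
- ctrl.finish_job(): hands the job in, once; it reports no verdict.
Trained networks look in the newest picture that a camera, given by its name, has taken for a name from the list of things; names that differ only in an ending like _2 or _b are one class to them, and where a whole thing is asked for, a point or a joint stands for the part that bears it (a point fixed in the world has none). Each returns a list of dicts, best first, with "conf" (0 to 1); they miss things now and then, are a little off and sometimes report something else, mostly with a low value. They report only what shows in the picture. A call takes as long as a camera call. They do not tell look-alikes from the thing itself.
- models.look_for(camera, query): "location" ([x, y, z] in mm, in world coordinates, good to about 4 mm: the middle of the surface that is visible of it).
- models.outline_of(camera, query): "mask" (420x560 bool, what is visible of it).
The state is a dict: "time_s": time; "joint_positions": joint angles; "joint_velocities": joint speeds; "joint_torque": joint torques, N m; "tcp_pos": TCP position; "tcp_rot": TCP orientation; "wrist_force": force on the tool from outside, world axes, zero at the start; "torque": the same for the moment, N m; "opening": opening from 0.0 (shut) to 1.0 (fully open).
Only numpy, scipy, OpenCV 4.12 (cv2) and the standard library are available. Lean on these libraries where they do the work, as an engineer would, in place of code of your own. Each camera call takes 0.05 s, during which the arm holds its last target. There are 200 camera calls.

## Working session

There is one attempt and no reset: what is moved stays moved. The work goes in short steps, Python scripts to look and compute and a shell command to move; the robot and the scene stay as the last step left them, time stands still between calls to the robot, and variables do not carry over. Pictures are saved under pics/ and viewed, about 8 in all and at most 12, crops included, and the job is handed in when it is done.

```bash
mkdir -p pics; ls
cat > h.py <<'E'
import numpy as np, cv2
from workcell import telemetry, viewer, ctrl, models
def cloud(cam):
    im,d=viewer.read_camera(cam); c=viewer.camera_info(cam)
    K=np.array(c["mtx"],float);R=np.array(c["R"]);t=np.array(c["t"]);k=c["k1"]
    v,u=np.mgrid[0:420,0:560]
    x=(u-K[0,2])/K[0,0];y=(v-K[1,2])/K[1,1]
    rd=np.hypot(x,y);r=rd.copy()
    for _ in range(20): r=rd/(1+k*r*r)
    s=np.where(rd>0,r/np.maximum(rd,1e-9),1)
    P=np.stack([x*s*d,y*s*d,d],-1)
    W=(P-t)@R
    W[d==0]=np.nan
    return im,d,W
def proj(cam,X):
    c=viewer.camera_info(cam);K=np.array(c["mtx"]);p=np.array(c["R"])@np.array(X,float)+np.array(c["t"])
    a=p[:2]/p[2];a=a*(1+c["k1"]*(a@a));return K[:2,:2]@a+K[:2,2]
def save(n,im,box=None,s=1):
    if box: im=im[box[1]:box[3],box[0]:box[2]]
    im=cv2.resize(im,None,fx=s,fy=s,interpolation=cv2.INTER_CUBIC)
    cv2.imwrite("pics/"+n+".png",im[...,::-1])
E
python3 - <<'E'
from h import *
for c in("top","side"):
    im,d,W=cloud(c); save(c+"0",im,s=1.4)
    i=viewer.camera_info(c); print(c,-np.array(i["R"]).T@np.array(i["t"]),i["k1"])
    np.savez(c+"0",im=im,W=W)
    for n in("clamp","pawl_tip","bar_c","bar_jaw","scraper_c","scraper_blade","tray","filter","jar","screwdriver","pick"):
        print(n,[(np.round(o["location"]).tolist(),round(o["conf"],2),proj(c,o["location"]).round().tolist()) for o in models.look_for(c,n)])
E
```

```text
pics
top [ 336.57854816 -111.54162719 1326.03127327] 0.018696322930042773
clamp [([584.0, -305.0, 24.0], 0.98, [332.0, 209.0]), ([442.0, -678.0, 15.0], 0.92, [462.0, 258.0]), ([401.0, -477.0, 14.0], 0.8, [392.0, 273.0]), ([344.0, -199.0, 11.0], 0.77, [296.0, 292.0]), ([649.0, -466.0, 17.0], 0.6, [385.0, 188.0])]
pawl_tip [([474.0, -671.0, 69.0], 0.66, [467.0, 245.0]), ([529.0, 450.0, 8.0], 0.63, [72.0, 227.0]), ([682.0, -464.0, 72.0], 0.58, [389.0, 172.0]), ([434.0, -469.0, 72.0], 0.53, [395.0, 260.0]), ([599.0, -306.0, 72.0], 0.43, [334.0, 200.0])]
bar_c [([490.0, -319.0, 27.0], 0.76, [337.0, 241.0]), ([602.0, -57.0, 6.0], 0.55, [247.0, 203.0]), ([523.0, 198.0, 4.0], 0.35, [160.0, 229.0])]
bar_jaw [([490.0, -318.0, 23.0], 0.66, [337.0, 241.0])]
scraper_c [([604.0, -58.0, 3.0], 0.82, [247.0, 203.0]), ([771.0, -43.0, 110.0], 0.32, [242.0, 137.0])]
scraper_blade [([598.0, -302.0, 74.0], 0.68, [333.0, 201.0]), ([604.0, -58.0, 3.0], 0.61, [248.0, 203.0])]
tray [([525.0, 197.0, 3.0], 0.82, [160.0, 229.0])]
filter [([773.0, -42.0, 115.0], 0.89, [241.0, 136.0])]
jar [([705.0, 274.0, 97.0], 0.81, [128.0, 160.0])]
screwdriver [([737.0, -251.0, 21.0], 0.87, [312.0, 159.0]), ([769.0, -44.0, 110.0], 0.17, [242.0, 138.0])]
pick []
side [-369.49220708 -998.23071555 1118.3635771 ] 0.026561771866395568
clamp [([647.0, -475.0, 12.0], 0.89, [388.0, 272.0]), ([445.0, -688.0, 7.0], 0.88, [413.0, 356.0]), ([338.0, -499.0, 3.0], 0.81, [327.0, 340.0]), ([338.0, -207.0, 13.0], 0.81, [249.0, 281.0])]
pawl_tip [([677.0, -468.0, 71.0], 0.46, [395.0, 251.0]), ([470.0, -679.0, 70.0], 0.46, [419.0, 333.0])]
bar_c []
bar_jaw [([514.0, 176.0, 8.0], 0.68, [209.0, 200.0])]
scraper_c [([476.0, -84.0, 16.0], 0.49, [254.0, 238.0])]
scraper_blade []
tray [([516.0, 178.0, 4.0], 0.83, [209.0, 200.0])]
filter [([780.0, -46.0, 109.0], 0.55, [309.0, 169.0])]
jar []
screwdriver []
pick []
```

View pics/top0.png

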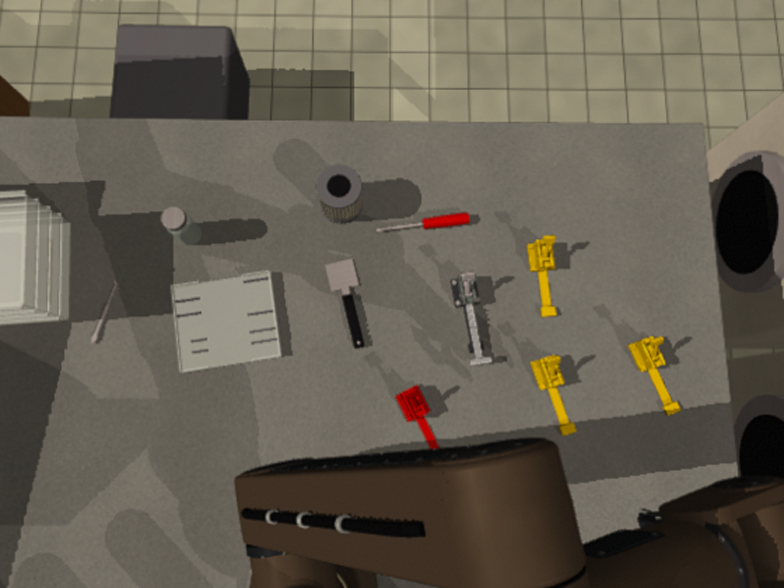

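View pics/side0.png

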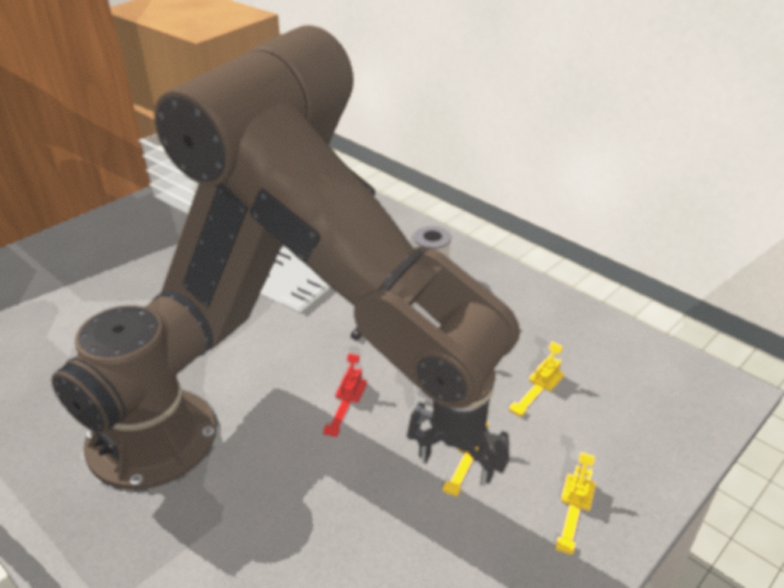

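Run:
```python
from h import *
z=np.load("top0.npz");im=z["im"]
a=cv2.resize(im[180:275,110:210],(800,760)[:2] if 0 else (420,399),interpolation=cv2.INTER_CUBIC)
b=cv2.resize(im[185:265,300:370],(350,400),interpolation=cv2.INTER_CUBIC)[:399]
save("crop1",np.hstack([a,b]))
```

```text
(no output)
```

View pics/crop1.png

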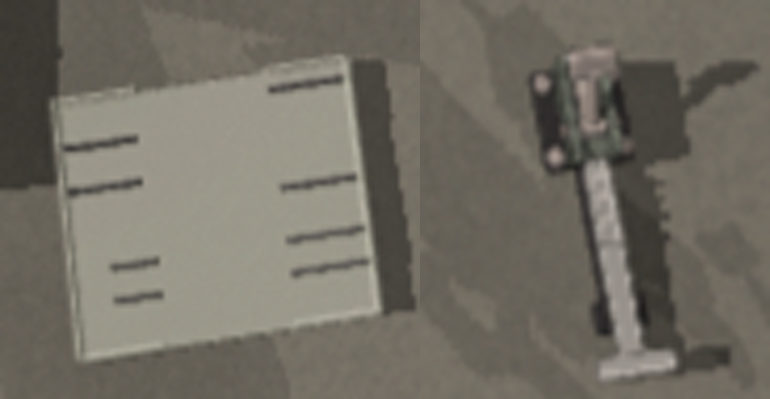

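```bash
cat > fit.py <<'E'
from h import *
z=np.load("top0.npz");im=z["im"].astype(int);W=z["W"]
hsv=cv2.cvtColor(z["im"],cv2.COLOR_RGB2HSV)
def pca(P):
    c=P.mean(0);u,s,v=np.linalg.svd(P-c);return c,v[0]
def rect(P,name):
    r=cv2.minAreaRect(P[:,:2].astype(np.float32));print(name,len(P),"rect",np.round(r[0],1),np.round(r[1],1),round(r[2],2),"z",np.nanpercentile(P[:,2],[5,50,95]).round(1))
    return r
for n in("scraper_c","tray","bar_jaw","clamp","pick"):
    o=models.outline_of("top",n)
    for q in o[:5]:
        m=q["mask"]; P=W[m]; P=P[~np.isnan(P[:,0])]
        if len(P)>5: rect(P,n+" %.2f"%q["conf"])
        if q is o[0]: np.save("m_"+n,m)
E
python3 fit.py
python3 - <<'E'
from h import *
z=np.load("top0.npz");W=z["W"];im=z["im"]
np.set_printoptions(linewidth=250,suppress=True)
print("bar z map");print(W[203:262,328:348,2][::2].round(0))
E
```

```text
scraper_c 0.68 680 rect [562.8 -62.3] [189.6  59. ] 13.89 z [-1.2  5.8 18.1]
scraper_c 0.58 293 rect [ 499.7 -323.2] [127.5  40.1] 9.37 z [13.4 24.6 34.4]
tray 0.56 4379 rect [526.9 192.3] [187.8 206. ] 9.62 z [-2.1  2.6 15.4]
bar_jaw 0.85 274 rect [ 497.7 -329.1] [125.4  37.7] 2.82 z [14.9 24.6 34.4]
clamp 0.83 514 rect [ 326.1 -211.5] [126.2  49.9] 26.89 z [-0.6 12.8 81.2]
clamp 0.82 594 rect [ 373.9 -484.6] [158.8  50.7] 15.64 z [-0.  13.2 79.1]
clamp 0.62 733 rect [ 414.6 -694.8] [165.1  71.9] 10.88 z [-0.5 13.7 79.3]
clamp 0.57 414 rect [ 544.5 -318.2] [161.1  55.6] 12.02 z [ 6.9 30.6 81.2]
bar z map
[[39. 35. 23. 32. 38. 56. 61. 62. 40. 46.  9. 10. -1. -1. -3. -2. -0.  1. -1. -1.]
 [34. 38. 41. 27. 39. 51. 52. nan 33. 47. 36. 16.  9.  1. -4. -0.  1.  2. -5. -0.]
 [24. 43. 39. 26. 33. 42. 48. 43. 26. 44. 43.  7. 14. -2. -0.  5. -2. -6.  0. -0.]
 [23. 42. 47. 35. 37. 35. 41. 38. 36. 36. 42. 31. 11. 11. -1. -1.  2.  0. -1.  4.]
 [28. 39. 38. 40. 35. 33. 33. 28. 14. 28. 41. 44. 12. 14. -3. -3. -1.  1. -2. -1.]
 [16. 26. 43. 46. 36. 35. 33. 37. 40. nan 40. 45. 13. 11. -3.  2.  4. -5
[... 1303 characters left out ...]
2. 23. 24. 22. 11. 10.  4.  4.  3.]
 [-3. -2. -0.  3. -1. -0.  8. 16. 11. 17. 20. 28. 26. 15. 26. 13.  9. -1.  1.  0.]
 [-1. -3. -2. -0.  3.  4. -1.  9. 17. 12. 19. 27. 26. 20. 23. 24. 14.  9.  2.  1.]
 [ 0. -1.  1. -2. -1. -1. -3. nan 12. 12. -0. 21. 26. 25. 22. 21. -2.  0. -4.  2.]
 [-3.  3.  4.  5.  3. -1. -5. -3.  1. -2. -6. 27. 18. 27. 17. 24. 25. -1.  0.  0.]
 [ 1.  0. -0. -2. -5.  2. -3.  2. -0.  4.  2. 13. 22. 20. 22. 30. 27. 34. 32. 30.]
 [-1.  1. -4.  4. -1. -2. -2. 31. 32. 35. 34. 37. 31. 29. 31. 38. 39. 34. 29. 35.]
 [-6. -2.  0.  2. -4.  3. -4. 20. 30. 33. 34. 33. 30. 34. 36. 36. 31. 27. 12. -2.]
 [-2. -1.  0. -1.  1.  0. -2. -3. -6. -2. -2. -5. -3.  3. -1.  1. -3. -5. -1. -2.]]
```

```bash
cat > fit2.py <<'E'
from h import *
z=np.load("top0.npz");im=z["im"].astype(int);W=z["W"];X,Y,Z=[W[...,i] for i in range(3)]
def line(P):
    l=cv2.fitLine(P[:,:2].astype(np.float32),cv2.DIST_HUBER,0,.01,.01).ravel();return l[2:],l[:2]*np.sign(l[0])
# bar
reg=(X>435)&(X<560)&(Y>-360)&(Y<-280)&(Z>18)
sh=reg&(X>465)&(X<540); c,a=line(W[sh]); print("shaft",c,a,np.degrees(np.arctan2(a[1],a[0])))
J=W[reg&(Z>28)&(X<475)];
n=np.array([-a[1],a[0]])
s=(J[:,:2]-c)@a;t=(J[:,:2]-c)@n
k=s<np.percentile(s,5)+13;print("jaw s",np.percentile(s[k],[2,50,98]),"t",np.percentile(t[k],[2,50,98]),len(J))
js=np.percentile(s[k],[2,98]).mean();jaw=c+a*js;print("jaw centre",jaw,"bar_c",jaw+a*89,"clamp",jaw+a*139)
Pw=(X>540)&(X<640)&(Y>-345)&(Y<-270)&(Z>55);P=W[Pw]
print("paddle s rel clamp",np.percentile((P[:,:2]-c)@a-js-139,[5,50,95]),"t",np.percentile((P[:,:2]-c)@n,[5,50,95]),np.percentile(P[:,2],[5,50,95]))
# scraper
g=(X>455)&(X<670)&(Y>-110)&(Y<-10)
H=W[g&(Z>8)];c,a=line(H);print("handle",c,a,np.degrees(np.arctan2(a[1],a[0])),len(H))
m=np.load("m_scraper_c.npy");P=W[m];P=P[~np.isnan(P[:,0])];s=(P[:,:2]-c)@a;n=np.array([-a[1],a[0]]);t=(P[:,:2]-c)@n
print("s ext",np.percentile(s,[0,1,99,100]),"blade t",np.percentile(t[s>s.max()-45],[1,50,99]),"centre",c+a*(np.percentile(s,[1,99]).mean()))
# tray
m=np.load("m_tray.npy").astype(np.uint8)
P=W[(m>0)&(Z<6)];print("tray floor med z",np.nanmedian(P[:,2]))
cnt=max(cv2.findContours(m,0,1)[0],key=len)[:,0].astype(float)
i=viewer.camera_info("top");K=np.array(i["mtx"]);R=np.array(i["R"]);t0=np.array(i["t"])
C=-R.T@t0
p=np.c_[(cnt-K[:2,2])/[K[0,0],K[1,1]]]
r=np.linalg.norm(p,axis=1,keepdims=True);q=r.copy()
for _ in range(20):q=r/(1+i["k1"]*q*q)
p=p*q/r
d=np.c_[p,np.ones(len(p))]@R
def at(z):return (C+d*((z-C[2])/d[:,2])[:,None])[:,:2]
rc=cv2.minAreaRect(at(10).astype(np.float32));print(rc)
th=np.radians(rc[2]);th=(th+np.pi/4)%(np.pi/2)-np.pi/4   # small angle: tray y ~ +X dir
for it in range(3):
    ty=np.array([np.cos(th),np.sin(th)]);tx=np.array([np.sin(th),-np.cos(th)])
    o=np.array([527,192.]);b=[];A=[]
    u0=(at(10)-o)@tx;v0=(at(10)-o)@ty
    for nm,sel,zz,ax,al in(("+y",(v0>80)&(np.abs(u0)<95)&(np.abs(u0)>50),20,ty,tx),("-y",(v0<-80)&(np.abs(u0)<95)&(np.abs(u0)>50),0,ty,tx),("+x",(u0>90)&(np.abs(v0)<80),0,tx,ty),("-x",(u0<-90)&(np.abs(v0)<80),20,tx,ty)):
        Q=at(zz)[sel]-o;f=np.polyfit(Q@al,Q@ax,1);b.append(np.median(Q@ax));A.append(np.degrees(np.arctan(f[0])));
    print("edges",np.round(b,1),"slopes",np.round(A,2),"len",b[2]-b[3],b[0]-b[1])
    th+=np.radians(np.mean([-A[0],-A[1],A[2],A[3]]))*-1 if 0 else 0
ctr=o+tx*(b[2]+b[3])/2+ty*(b[0]+b[1])/2
print("tray",ctr,"ty angle deg",np.degrees(th))
E
python3 fit2.py
```

```text
shaft [ 503.43387 -321.7383 ] [0.9810443  0.19378352] 11.173669
jaw s [-67.55894202 -61.68902185 -55.857783  ] t [-18.7813868    1.32808626  21.11093733] 62
jaw centre [ 442.89523157 -333.69637557] bar_c [ 530.20817408 -316.44964286] clamp [ 579.26038965 -306.7604663 ]
paddle s rel clamp [15.62032166 26.69211571 35.38298304] t [-13.77734226  -2.47895135   8.73172404] [61.42471782 78.5312725  85.5595255 ]
handle [531.459    -70.052505] [0.9677572 0.2518847] 14.5890665 305
s ext [-62.50943561 -59.56735924 124.84839408 127.32814317] blade t [-29.22716017  -0.04953437  27.53643276] centre [563.04708094 -61.83085859]
tray floor med z 1.9691220057080712
((525.2788696289062, 193.09521484375), (185.3992462158203, 208.62217712402344), 9.715164184570312)
edges [  86.2  -90.3   99.5 -100.4] slopes [ 0.7  -0.97 -0.48  1.26] len 199.86383801166784 176.55410309606856
edges [  86.2  -90.3   99.5 -100.4] slopes [ 0.7  -0.97 -0.48  1.26] len 199.86383801166784 176.55410309606856
edges [  86.2  -90.3   99.5 -100.4] slopes [ 0.7  -0.97 -0.48  1.26] len 199.86383801166784 176.55410309606856
tray [524.92139187 192.08042714] ty angle deg 9.71516418457031
```

Run:
```python
from h import *
from scipy.spatial.transform import Rotation as Ro
o=telemetry.get_obs();w,x,y,z=o["tcp_rot"];M=Ro.from_quat([x,y,z,w]).as_matrix();print(M.round(3),np.degrees(np.arctan2(M[1,1],M[0,1])),o["time_s"],o["joint_positions"],o["tcp_pos"])
```

```text
[[ 0.952  0.305  0.   ]
 [ 0.305 -0.952 -0.   ]
 [ 0.     0.    -1.   ]] -72.25253090193294 1.45 [-1.36661560e+00  4.90895448e-01  1.55892965e+00  1.32725996e-05
  1.09167558e+00 -1.05577156e-01] [ 190.55728716 -595.25031627  231.31954795]
```

```bash
for i in 1 2 3 4; do python3 -m jog '[[[1,0.0187,0.0121,0,6.94],[1,0.0187,0.0121,0,6.94],[1,0.0187,0.0121,0,6.94],[1,0.0187,0.0121,0,6.94],[1,0.0187,0.0121,0,6.94]]]' 40 >/dev/null; done
python3 -m jog '[[[1,0.0187,0.0121,0,6.94],[1,0.0187,0.0121,0,6.94],[1,0.0187,0.0121,0,6.94],[1,0.0187,0.0121,0,6.94],[1,0.0187,0.0121,0,6.94]]]'
python3 -m jog '[[[1,0,0,-0.03,0],[1,0,0,-0.03,0],[1,0,0,-0.03,0],[1,0,0,0,0]]]'
cat > st.py <<'E'
from h import *
def st():
    o=telemetry.get_obs();w,x,y,z=o["tcp_rot"]
    yaw=np.degrees(np.arctan2(w*w-x*x+y*y-z*z,2*(x*y-w*z)))
    a=np.array([.981,.194]);r=np.array(o["tcp_pos"])[:2]-[579.3,-306.8]
    print("t",round(o["time_s"],2),"tcp",np.round(o["tcp_pos"],1),"yaw",round(yaw,2),"F",np.round(o["wrist_force"],1),"open",round(o["opening"],3),"clamp x,y",(-(r@a)).round(1),(-(r@[-a[1],a[0]])).round(1),"j6",round(o["joint_positions"][5],2))
if __name__=="__main__": st()
E
python3 st.py
```

```text
time_s: 3.53
tcp_pos: [658.9, -292.1, 231.3]
tcp_rot: [-0.0, -0.101, 0.995, 0.0]
wrist_force: [-0.6, -0.0, 0.4]
opening: -0.002
time_s: 3.87
tcp_pos: [656.0, -291.4, 135.1]
tcp_rot: [-0.004, -0.098, 0.995, 0.003]
wrist_force: [-0.8, -0.5, -0.6]
opening: -0.001
t 3.87 tcp [ 656.  -291.4  135.1] yaw 101.26 F [-0.8 -0.5 -0.6] open -0.001 clamp x,y -78.2 -0.2 j6 -2.28
```

```bash
python3 -m jog '[[[1,0,0,-0.03,0],[1,0,0,-0.029,0],[1,0,0,-0.01,0],[1,0,0,0,0]]]' >/dev/null; python3 st.py
python3 -m jog '[[[1,-0.0098,-0.0019,0,0],[1,-0.0098,-0.0019,0,0],[1,-0.0098,-0.0019,0,0],[1,-0.0098,-0.0019,0,0],[1,-0.0098,-0.0019,0,0]]]'>/dev/null; python3 st.py
python3 -m jog '[[[1,-0.0098,-0.0019,0,0],[1,-0.0098,-0.0019,0,0],[1,0,0,0,0],[1,0,0,0,0],[1,0,0,0,0]]]'>/dev/null; python3 st.py
python3 - <<'E'
from h import *
im,d,W=cloud("top");X,Y,Z=W[...,0],W[...,1],W[...,2];save("p4",im,(290,160,390,260),4)
E
```

```text
t 4.2 tcp [ 657.4 -292.5   70.9] yaw 101.24 F [-0.5 -0.2 -0.8] open 0.002 clamp x,y -79.4 1.2 j6 -2.28
t 4.62 tcp [ 608.6 -302.9   74. ] yaw 101.23 F [2.5 0.4 2.4] open -0.002 clamp x,y -29.5 1.8 j6 -2.33
t 5.03 tcp [ 589.4 -306.1   72.2] yaw 101.24 F [0.3 0.3 0.7] open 0.002 clamp x,y -10.1 1.3 j6 -2.35
```

View pics/p4.png

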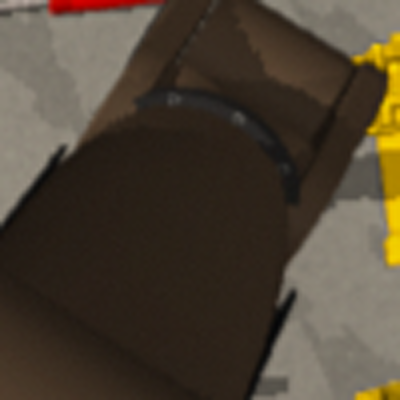

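```bash
python3 -m jog '[[[1,0.03,0.006,0,0],[1,0,0.01,0.04,0],[1,0,0.03,0.04,0],[1,0,0.04,0.02,0],[1,0,0.04,0,0]]]'>/dev/null
python3 -m jog '[[[0.2,-0.02,0.036,0,0],[0.2,-0.02,0.036,0,0],[0.2,-0.02,0.036,0,0],[0.2,0,0,0,0]]]'>/dev/null; python3 st.py
python3 - <<'E'
from h import *
for c in("top","side"):
    im,d,W=cloud(c);save("p5"+c,im,s=1.0)
    X,Y,Z=W[...,0],W[...,1],W[...,2]
    a=np.array([.981,.194]);P=W[(X>540)&(X<640)&(Y>-345)&(Y<-270)&(Z>50)&(Z<110)]
    if len(P)>5:
        r=P[:,:2]-[579.3,-306.8];hi=P[:,2]>60
        print(c,len(P),"clampx",np.percentile(-(r@a)[hi],[5,50,95]),"z",np.percentile(P[hi,2],[5,50,95]))
    print(models.look_for(c,"pawl_tip"))
A=[cv2.imread(f"pics/p5{c}.png") for c in("top","side")]
p=[proj(c,[570,-310,50]) for c in("top","side")];print(p)
cv2.imwrite("pics/p5.png",np.hstack([cv2.resize(a[max(0,int(q[1])-50):int(q[1])+50,int(q[0])-45:int(q[0])+45],(360,400),interpolation=cv2.INTER_CUBIC) for a,q in zip(A,p)]))
E
```

```text
t 5.83 tcp [556.1 -74.4 164.2] yaw 101.47 F [ 1.6 -0.6  0.8] open 0.402 clamp x,y -22.3 -232.5 j6 -2.02
top 41 clampx [ 5.1480779   9.19360392 12.52068442] z [83.60699781 92.76198131 96.56744142]
[{'location': [734.5, -250.6, 20.9], 'conf': 0.72}, {'location': [473.4, -671.8, 67.1], 'conf': 0.57}, {'location': [680.0, -462.0, 70.8], 'conf': 0.49}, {'location': [575.4, -310.2, 53.8], 'conf': 0.47}]
side 73 clampx [ 7.05548821 10.98179003 15.62109108] z [63.11715044 85.02980733 95.98498093]
[{'location': [427.8, -468.3, 66.7], 'conf': 0.69}, {'location': [525.9, 194.9, 3.3], 'conf': 0.67}, {'location': [366.9, -193.8, 69.6], 'conf': 0.56}, {'location': [569.1, -307.9, 77.1], 'conf': 0.55}, {'location': [679.3, -464.2, 73.3], 'conf': 0.5}, {'location': [471.5, -679.2, 72.8], 'conf': 0.5}]
[array([334.874602  , 211.87826157]), array([328.76220737, 248.69629707])]
```

View pics/p5.png

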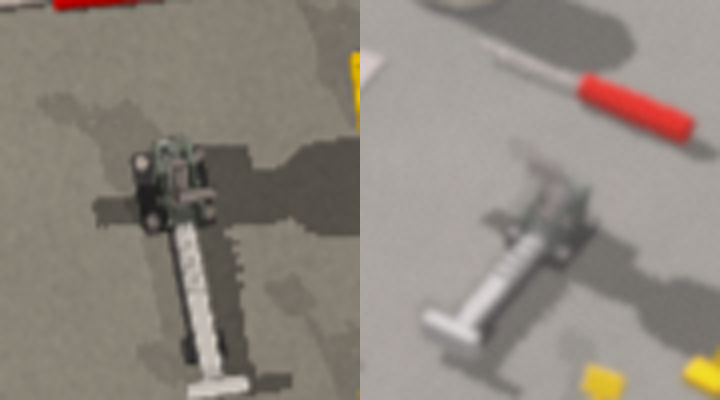

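```bash
python3 -m jog '[[[0.2,-0.0057,-0.0308,0,0],[0.2,-0.0057,-0.0308,0,0],[0.2,-0.0057,-0.0308,0,0],[0.2,-0.0057,-0.0308,0,0]]]'>/dev/null
python3 -m jog '[[[0.2,-0.0057,-0.0308,0,0],[0.2,-0.0057,-0.0308,0,0],[0.2,-0.0057,-0.0308,0,0],[0.2,-0.0057,-0.0308,0,0],[0.2,0,0,-0.03,0]]]'>/dev/null
python3 -m jog '[[[0.2,0,0,-0.04,0],[0.2,0,0,-0.03,0],[0.2,0,0,0,0]]]'>/dev/null; python3 st.py
```

```text
t 7.03 tcp [ 511.5 -326.2   58.5] yaw 101.13 F [-0.1  0.7 -1.1] open 0.403 clamp x,y 70.3 5.9 j6 -2.44
```

```bash
python3 -m jog '[[[0.2,-0.001,0.0058,0,0],[0.2,0,0,-0.02,0],[0.2,0,0,-0.015,0],[0.2,0,0,-0.01,0],[0.2,0,0,0,0]]]'>/dev/null; python3 st.py
python3 -m jog '[[[1,0,0,0,0],[1,0,0,0,0],[1,0,0,0,0],[1,0,0,0,0],[1,0,0,0,0]]]' 50 >/dev/null; python3 st.py
```

```text
t 7.45 tcp [ 513.  -320.4   19.3] yaw 101.25 F [-0.2  0.7  0. ] open 0.399 clamp x,y 67.7 0.5 j6 -2.43
t 7.87 tcp [ 513.5 -320.8   20.9] yaw 101.25 F [-0.8  0.4  6.2] open 0.136 clamp x,y 67.2 1.0 j6 -2.43
```

```bash
python3 -m jog '[[[0.2,0,0,0,0],[0.2,0,0,0,0],[0.2,0,0,0,0],[0.2,0,0,0,0]]]' >/dev/null; python3 st.py
python3 -m jog '[[[0.2,0,0,-0.006,0],[0.2,0,0,0,0],[0.2,0,0,0,0]]]' >/dev/null; python3 st.py
```

```text
t 8.2 tcp [ 512.9 -320.4   19.4] yaw 101.25 F [ 0.3  0.  -0.8] open 0.4 clamp x,y 67.8 0.5 j6 -2.43
t 8.45 tcp [ 512.7 -320.2   12.7] yaw 101.25 F [ 0.6 -0.2  0.8] open 0.396 clamp x,y 68.0 0.2 j6 -2.43
```

```bash
python3 -m jog '[[[1,0,0,0,0],[1,0,0,0,0],[1,0,0,0,0],[1,0,0,0,0],[1,0,0,0,0]]]' 60 >/dev/null; python3 st.py
```

```text
t 8.87 tcp [ 512.9 -320.4   13.4] yaw 101.25 F [-0.2  0.4  1.5] open 0.143 clamp x,y 67.8 0.5 j6 -2.43
```

```bash
python3 -m jog '[[[1,-0.0049,-0.001,0,0],[1,-0.0049,-0.001,0,0],[1,-0.0098,-0.0019,0,0],[1,-0.0098,-0.0019,0,0]]]' >/dev/null; python3 st.py
python3 -m jog '[[[1,-0.0098,-0.0019,0,0],[1,-0.0098,-0.0019,0,0],[1,-0.0098,-0.0019,0,0],[1,-0.0098,-0.0019,0,0],[1,-0.0098,-0.002,0,0]]]' >/dev/null; python3 st.py
python3 -m jog '[[[1,0,0,0,0],[1,0,0,0.02,0],[1,0,0,0.04,0],[1,0,0,0.04,0],[1,0,0,0.03,0]]]' >/dev/null; python3 st.py
```

```text
t 9.2 tcp [ 482.8 -326.4   13.4] yaw 101.26 F [2.5 0.1 2.5] open 0.141 clamp x,y 98.5 0.5 j6 -2.48
t 9.62 tcp [ 433.2 -335.9   13.2] yaw 101.24 F [ 1.2 -0.6  0.5] open 0.144 clamp x,y 149.0 0.2 j6 -2.55
t 10.03 tcp [ 434.3 -335.8  145.6] yaw 101.25 F [ 0.6 -0.7 -1.9] open 0.146 clamp x,y 147.9 0.3 j6 -2.55
```

```bash
for i in 1 2; do python3 -m jog '[[[1,0.0031,0.0359,0,-6.1],[1,0.0031,0.0359,0,-6.1],[1,0.0031,0.0359,0,-6.1],[1,0.0031,0.0359,0,-6.1],[1,0.0031,0.0359,0,-6.1]]]' >/dev/null; done
python3 -m jog '[[[1,0.0031,0.0359,0,-6.1],[1,0.0031,0.0359,0,-6.1],[1,0.0031,0.0359,0,-6.1],[1,0.0031,0.0359,0,-6.1],[1,0.0031,0.0359,0,-6.1]]]' >/dev/null
python3 -m jog '[[[1,0,0,-0.04,0],[1,0,0,-0.04,0],[1,0,0,0,0],[1,0,0,0,0]]]' >/dev/null; python3 st.py
python3 - <<'E'
from h import *
B=[]
for c in("top","side"):
    im,d,W=cloud(c);np.savez(c+"1",im=im,W=W);p=proj(c,[505,190,40]).astype(int);print(p)
    B.append(cv2.resize(im[p[1]-50:p[1]+50,max(0,p[0]-50):p[0]+50],(400,400),interpolation=cv2.INTER_CUBIC))
save("p6",np.hstack(B))
E
```

```text
t 11.62 tcp [479.8 201.6  62.1] yaw 9.9 F [ 0.5 -0.4 -1.3] open 0.141 clamp x,y -1.0 -518.0 j6 0.1
[159 233]
[203 192]
```

View pics/p6.png

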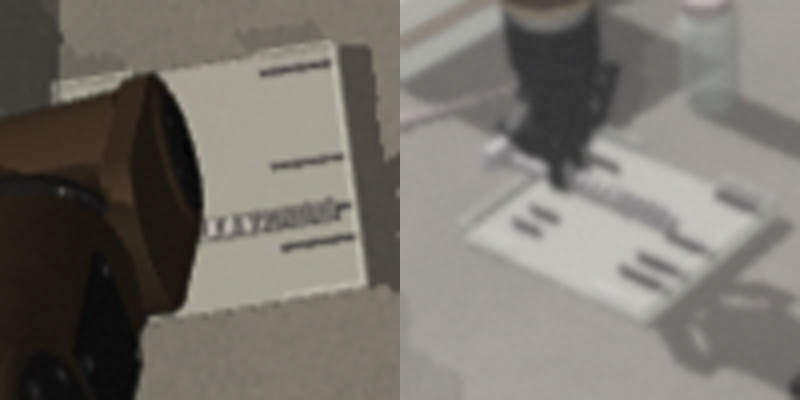

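```bash
cat > tail.py <<'E'
from h import *
import sys
th=np.radians(9.7);ty=np.array([np.cos(th),np.sin(th)]);tx=np.array([np.sin(th),-np.cos(th)]);o=np.array([525.,192.])
def tray(P):return np.c_[(P[...,:2].reshape(-1,2)-o)@tx,(P[...,:2].reshape(-1,2)-o)@ty]
if __name__=="__main__":
  z=np.load("top1.npz");W=z["W"];X,Y,Z=W[...,0],W[...,1],W[...,2];im=z["im"].astype(int)
  m=(Z>60)&(Z<90)&(X>440)&(X<540)&(Y>85)&(Y<175)
  P=W[m];T=tray(P);print(len(P),"tail u",np.percentile(T[:,0],[50,95,99,100]),"z",np.percentile(P[:,2],[10,50,90]))
  f=np.polyfit(T[:,0],T[:,1],1);print("v at u=-18,40,90",np.polyval(f,[-18,40,90]),"deg",np.degrees(np.arctan(f[0])),"v range",np.percentile(T[:,1]-np.polyval(f,T[:,0]),[5,95]))
  # ribs: dark pixels in initial picture
  z=np.load("top0.npz");W=z["W"];g=z["im"].astype(int).sum(2);m=np.load("m_tray.npy")
  i=viewer.camera_info("top");C=-np.array(i["R"]).T@np.array(i["t"])
  bg=cv2.medianBlur((g/3).astype(np.uint8),21).astype(int)
  D=W-C;P=C+D*((14-C[2])/D[...,2])[...,None]
  T=tray(P).reshape(420,560,2)
  k=(bg-g/3>18)&(cv2.erode(m.astype(np.uint8),np.ones((5,5)))>0)
  n,l,s,c=cv2.connectedComponentsWithStats(k.astype(np.uint8))
  for j in range(1,n):
    if s[j,4]>6:
      q=T[l==j];q=q[~np.isnan(q[:,0])];f=np.polyfit(q[:,0],q[:,1],1);print("rib u",np.percentile(q[:,0],[2,98]).round(1),"v",np.median(q[:,1]).round(1),"deg",np.degrees(np.arctan(f[0])).round(2),s[j,4])
E
python3 tail.py
```

```text
179 tail u [52.8642137  92.10265713 96.51822985 97.41805758] z [68.62641871 73.83078347 78.21016942]
v at u=-18,40,90 [-43.01850844 -42.87624179 -42.75359812] deg 0.1405390078625145 v range [-6.0882812   6.71954534]
rib u [47.5 94.8] v 73.9 deg -0.23 33
rib u [-92.5 -48.6] v 55.0 deg -1.64 43
rib u [47.  94.4] v 3.7 deg -0.64 44
rib u [-95.3 -49. ] v 24.2 deg 1.04 44
rib u [46.1 93.3] v -33.3 deg -0.37 37
rib u [-75.4 -43.7] v -32.4 deg -1.19 33
rib u [46.  93.1] v -55.9 deg -0.96 37
rib u [-75.  -43.5] v -55.6 deg -1.8 36
```

```bash
python3 -m jog '[[[1,0,0.001,-0.02,0],[1,0,0,-0.015,0],[1,0,0,-0.008,0],[1,0,0,0,0]]]' >/dev/null; python3 st.py
python3 -m jog '[[[1,0,0,-0.005,0],[1,0,0,-0.005,0],[1,0,0,0,0]]]' >/dev/null; python3 st.py
```

```text
t 12.05 tcp [481.3 202.6  20.9] yaw 9.85 F [ 0.4  0.1 -1.4] open 0.142 clamp x,y -2.7 -518.8 j6 0.1
t 12.3 tcp [481.1 202.9  10.4] yaw 9.87 F [-0.6  0.2 -0.5] open 0.142 clamp x,y -2.5 -519.1 j6 0.1
```

```bash
python3 -m jog '[[[1,-0.001,0,-0.003,0],[1,0,0,-0.002,0],[1,0,0,0,0]]]' >/dev/null; python3 st.py
python3 - <<'E'
from h import *
for c in("side",):
    im,d,W=cloud(c);p=proj(c,[505,190,20]).astype(int)
    save("p7",im,(p[0]-60,p[1]-45,p[0]+60,p[1]+45),6)
E
```

```text
t 12.55 tcp [479.8 202.9   5.1] yaw 9.89 F [ 0.5  0.4 -2.2] open 0.144 clamp x,y -1.3 -519.3 j6 0.1
```

View pics/p7.png

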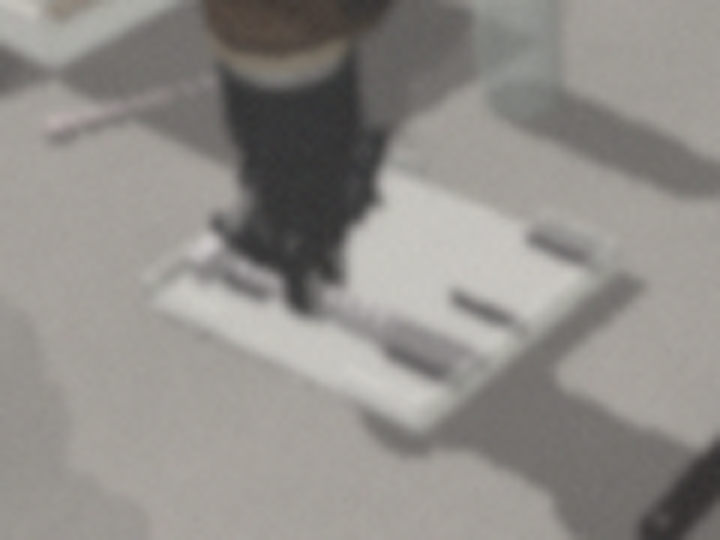

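```bash
python3 -m jog '[[[1,0,0,-0.001,0],[1,0,0,0,0],[0.3,0,0,0,0],[0.3,0,0,0,0],[0.3,0,0,0,0]]]' >/dev/null; python3 st.py
python3 -m jog '[[[0.3,0,0,0.01,0],[0.3,0,0,0.03,0],[0.1,0,0,0.04,0],[0.1,0,0,0.04,0],[0.1,0,0,0,0]]]' >/dev/null; python3 st.py
```

```text
t 13.02 tcp [480.  202.9   4.4] yaw 9.89 F [-0.5 -0.5  0.3] open 0.348 clamp x,y -1.5 -519.3 j6 0.1
t 13.43 tcp [482.2 203.7 131.3] yaw 9.9 F [ 0.7 -0.5  0.1] open 0.454 clamp x,y -3.8 -519.6 j6 0.1
```

```bash
for i in 1 2; do python3 -m jog '[[[0,0.0058,-0.019,0,6.74],[0,0.0058,-0.019,0,6.74],[0,0.0058,-0.019,0,6.74],[0,0.0058,-0.019,0,6.74],[0,0.0058,-0.019,0,6.74]]]' >/dev/null; done
python3 -m jog '[[[0,0.0058,-0.019,0,6.74],[0,0.0058,-0.019,0,6.74],[0,0.0058,-0.019,0,6.74],[0,0.0058,-0.019,0,6.74]]]' >/dev/null
python3 -m jog '[[[0,0,0,-0.03,0],[0,0,0,-0.03,0],[0,0,0,0,0]]]' >/dev/null;python3 st.py
python3 - <<'E'
from tail import *
im,d,W=cloud("top");np.savez("top2",im=im,W=W);X,Y,Z=W[...,0],W[...,1],W[...,2]
m=(X>450)&(X<520)&(Y>80)&(Y<300)&(Z>11)&(Z<40);T=tray(W[m])
k=(np.abs(T[:,0])<42);f=np.polyfit(T[k,0],T[k,1],1);print("shaft v(0)",f[1],"deg",np.degrees(np.arctan(f[0])),"u ext",np.percentile(T[np.abs(T[:,1]+43)<6,0],[0,2,98,100]),"z",np.percentile(W[m][k,2],[10,50,90]))
save("p8",im,(110,180,210,275),6)
E
```

```text
t 14.85 tcp [559.  -63.1  60.9] yaw 104.2 F [-1.1 -0.3 -0.2] open 0.496 clamp x,y -27.4 -243.0 j6 -2.05Traceback (most recent call last):
  File "<stdin>", line 4, in <module>
    raise TypeError("expected non-empty vector for x")
TypeError: expected non-empty vector for x
```

```bash
python3 -m jog '[[[0,0.004,0.001,-0.02,0],[0,0,0,-0.02,0],[0,0,0,-0.01,0],[0,0,0,-0.005,0],[0,0,0,0,0]]]' >/dev/null;python3 st.py
python3 -m jog '[[[0,0,0,0,0]]]' >/dev/null;python3 st.py
```

```text
t 15.32 tcp [565.2 -62.    9.7] yaw 104.25 F [ 0.   0.1 -0.9] open 0.498 clamp x,y -33.6 -242.9 j6 -2.05
t 15.4 tcp [565.5 -62.1  10.4] yaw 104.25 F [0.5 0.3 0.5] open 0.503 clamp x,y -34.0 -242.8 j6 -2.05
```

```bash
python3 -m jog '[[[0,-0.002,0,-0.006,0],[0,0,0,0,0]]]' >/dev/null;python3 st.py
python3 -m jog '[[[1,0,0,0,0],[1,0,0,0,0],[1,0,0,0,0],[1,0,0,0,0],[1,0,0,0,0]]]' 50 >/dev/null; python3 st.py
python3 -m jog '[[[1,0,0,0.02,0],[1,0,0,0.03,0],[1,0,0,0.03,0],[1,0,0,0.03,0],[1,0,0,0,0]]]' >/dev/null; python3 st.py
```

```text
t 15.57 tcp [562.9 -62.    3.4] yaw 104.24 F [-0.7 -0.7 -0.3] open 0.503 clamp x,y -31.4 -243.3 j6 -2.05
t 15.98 tcp [563.3 -62.1   3.8] yaw 104.25 F [-1.4 -0.7  5.6] open 0.241 clamp x,y -31.7 -243.1 j6 -2.05
t 16.4 tcp [565.1 -62.4 118.4] yaw 104.25 F [ 0.6  0.5 -0.8] open 0.244 clamp x,y -33.5 -242.5 j6 -2.05
```

```bash
for i in 1 2; do python3 -m jog '[[[1,0,0.0187,0,-6.74],[1,0,0.0187,0,-6.74],[1,0,0.0187,0,-6.74],[1,0,0.0187,0,-6.74],[1,0,0.0187,0,-6.74]]]' >/dev/null; done
python3 -m jog '[[[1,0,0.0187,0,-6.74],[1,0,0.0187,0,-6.74],[1,0,0.0187,0,-6.74],[1,0,0.0187,0,-6.74]]]' >/dev/null
python3 -m jog '[[[1,0,0,-0.03,0],[1,0,0,-0.03,0],[1,0,0,0,0],[1,0,0,0,0]]]' >/dev/null;python3 st.py
python3 - <<'E'
from tail import *
B=[]
for c in("top","side"):
    im,d,W=cloud(c);np.savez(c+"3",im=im,W=W);p=proj(c,[525,192,30]).astype(int)
    B.append(cv2.resize(im[p[1]-50:p[1]+50,max(0,p[0]-50):p[0]+50],(400,400),interpolation=cv2.INTER_CUBIC))
    X,Y,Z=[W[...,i] for i in range(3)]
    m=(Z>40)&(Z<66)&(X>500)&(X<640)&(Y>80)&(Y<310);T=tray(W[m])
    k=T[:,0]>45
    if k.sum()>20: print(c,k.sum(),"blade u",np.percentile(T[k,0],[2,98,100]),"v",np.percentile(T[k,1],[1,2,50,98,99]),"z",np.percentile(W[m][k,2],[5,50,95]))
    k=T[:,0]<-30
    if k.sum()>5: print(c,k.sum(),"handle u",np.percentile(T[k,0],[0,2]),"v",np.percentile(T[k,1],[2,50,98]))
    m=(X>450)&(X<520)&(Y>80)&(Y<300)&(Z>11)&(Z<40);T=tray(W[m]);k=np.abs(T[:,1]+43)<12
    if k.sum()>10: f=np.polyfit(T[k,0],T[k,1],1);print("bar v0",f[1],"deg",np.degrees(np.arctan(f[0])),"u",np.percentile(T[k,0],[0,2,98,100]))
save("p8",np.hstack(B))
E
```

```text
t 17.9 tcp [562.4 199.5  52.1] yaw 9.89 F [-0.1  0.5 -0.8] open 0.244 clamp x,y -81.6 -500.0 j6 0.06
top 366 blade u [46.49922241 94.07040491 94.99975609] v [ 9.91286144 10.14231069 38.87922006 68.91345638 69.75388456] z [45.9309318  50.60145726 54.72025239]
bar v0 -41.8519838398768 deg -0.7005939665900497 u [-36.71508368 -33.58339316 101.42943972 102.87153949]
side 156 blade u [45.68068291 92.33664539 95.47592292] v [ 7.85031234  9.63440932 34.70069476 68.80115805 70.89983579] z [48.65712714 53.18486539 58.24124826]
side 56 handle u [-91.61329497 -90.38758193] v [23.98131943 29.75694568 45.31664677]
bar v0 -44.667427447077955 deg -0.6448551450929909 u [-106.42647913  -99.61923167  101.64707928  104.1375086 ]
```

View pics/p8.png

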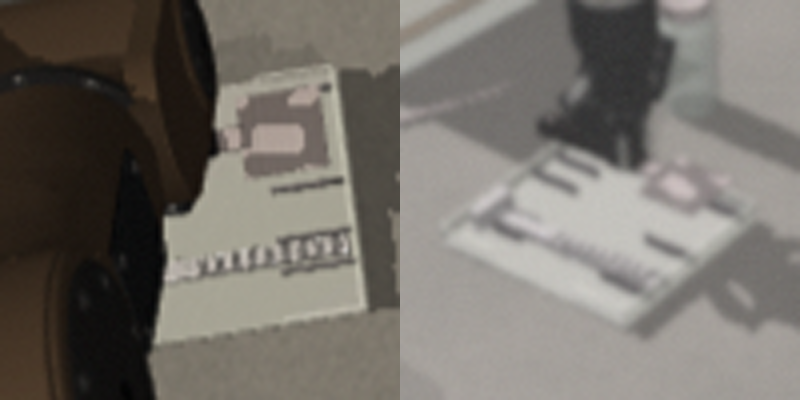

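```bash
python3 -m jog '[[[1,0.0012,0,-0.015,-0.5],[1,0,0,-0.012,0],[1,0,0,-0.006,0],[1,0,0,0,0]]]' >/dev/null; python3 st.py
python3 -m jog '[[[1,0,0,-0.004,0],[1,0,0,-0.003,0],[1,0,0,0,0]]]' >/dev/null; python3 st.py
python3 - <<'E'
from tail import *
im,d,W=cloud("top");X,Y,Z=[W[...,i] for i in range(3)]
m=(Z>8)&(Z<30)&(X>530)&(X<640)&(Y>80)&(Y<160);T=tray(W[m]);k=(T[:,0]>45)&(T[:,1]<85)
print(k.sum(),"blade u",np.percentile(T[k,0],[2,98,100]),"v",np.percentile(T[k,1],[1,2,50,98,99]),"z",np.percentile(W[m][k,2],[5,50,95]))
save("p9",im,(110,180,210,275),6)
E
```

```text
t 18.33 tcp [564.  199.5  19.6] yaw 9.38 F [ 0.1 -0.8 -0.8] open 0.24 clamp x,y -83.2 -499.6 j6 0.07
t 18.58 tcp [564.3 199.7  13.1] yaw 9.39 F [-1.   1.5 -1.3] open 0.243 clamp x,y -83.5 -499.8 j6 0.07
407 blade u [ 46.2080952  102.53168803 102.99103121] v [-4.56621276  2.2242176  41.48273685 78.25517188 79.36139161] z [ 8.54422419 12.35837095 18.96388201]
```

View pics/p9.png

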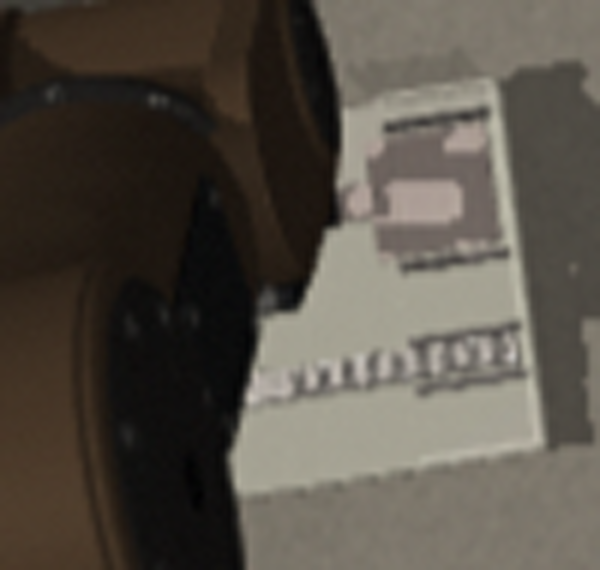

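```bash
python3 -m jog '[[[1,0,0,-0.003,0],[1,0,0,-0.002,0],[1,0,0,0,0]]]' >/dev/null; python3 st.py
python3 -m jog '[[[1,0,0,-0.001,0],[1,0,0,0,0]]]' >/dev/null; python3 st.py
```

```text
t 18.88 tcp [564.2 199.7   8. ] yaw 9.39 F [-0.1  0.4 -1. ] open 0.243 clamp x,y -83.4 -499.8 j6 0.07
t 19.05 tcp [564.3 199.7   7.2] yaw 9.38 F [ 0.6 -0.6 -0.9] open 0.244 clamp x,y -83.6 -499.8 j6 0.07
```

Release, lift, and move aside to look.

```bash
python3 -m jog '[[[0.2,0,0,0,0],[0.2,0,0,0,0],[0.2,0,0,0,0],[0.2,0,0,0,0],[0.2,0,0,0.01,0]]]' >/dev/null; python3 st.py
python3 -m jog '[[[0.2,0,0,0.03,0],[0.2,0,0,0.04,0],[0.2,0,0,0.04,0],[0.2,0,-0.03,0.04,0],[0.2,0,-0.04,0.02,0]]]' >/dev/null
for i in 1 2; do python3 -m jog '[[[0.2,0,-0.04,0,0],[0.2,0,-0.04,0,0],[0.2,0,-0.04,0,0],[0.2,0,-0.04,0,0],[0.2,0,-0.04,0,0]]]' >/dev/null; done; python3 st.py
python3 - <<'E'
from tail import *
im,d,W=cloud("top");X,Y,Z=[W[...,i] for i in range(3)]
T=tray(W).reshape(420,560,2);u,v=T[...,0],T[...,1]
def rep(n,k):
    f=np.polyfit(u[k],v[k],1);print(n,k.sum(),"v0",f[1].round(1),"deg",np.degrees(np.arctan(f[0])).round(2),"u",np.percentile(u[k],[1,99]).round(1),"z",np.percentile(Z[k],[5,50,95]).round(1))
rep("bar shaft mid",(abs(u)<42)&(abs(v+42)<15)&(Z>11)&(Z<40))
rep("bar jaw",(u<-70)&(u>-98)&(abs(v+42)<25)&(Z>20)&(Z<40))
rep("handle mid",(u>-45)&(u<18)&(abs(v-42)<18)&(Z>11)&(Z<40))
rep("blade (mask)",(abs(u-70)<22)&(abs(v-42)<26)&(Z<14)&(Z>1))
for q in("scraper_c","bar_c"):
    for o in models.outline_of("top",q)[:2]:
        P=W[o["mask"]];P=P[~np.isnan(P[:,0])];t=tray(P);r=cv2.minAreaRect(t.astype(np.float32));print(q,round(o["conf"],2),r)
for n in("filter","jar","screwdriver","pick"): print(n,[(np.round(o["location"]),round(o["conf"],2)) for o in models.look_for("top",n)][:1])
save("p10",im,(110,180,210,275),6)
E
```

```text
t 19.47 tcp [563.6 199.5  16.3] yaw 9.38 F [-0.3 -0.5 -0.7] open 0.398 clamp x,y -82.8 -499.7 j6 0.07
t 20.72 tcp [ 563.9 -264.5  180.3] yaw 9.38 F [ 0.8  0.5 -1. ] open 0.404 clamp x,y 7.0 -44.4 j6 -0.71Traceback (most recent call last):
  File "<stdin>", line 6, in <module>
  File "<stdin>", line 5, in rep
    raise TypeError("expected non-empty vector for x")
TypeError: expected non-empty vector for x
```

Run:
```python
from tail import *
im,d,W=cloud("top");np.savez("top5",im=im,W=W);Z=W[...,2]
save("p10",im,(110,180,210,275),6)
T=tray(W).reshape(420,560,2);u,v=T[...,0],T[...,1]
k=(abs(u)<42)&(abs(v+42)<15);print(k.sum(),np.percentile(Z[k],[1,50,99]) if k.sum() else np.nanpercentile(u,[0,100]))
```

```text
0 [-830.81791149 1984.37469479]
```

View pics/p10.png

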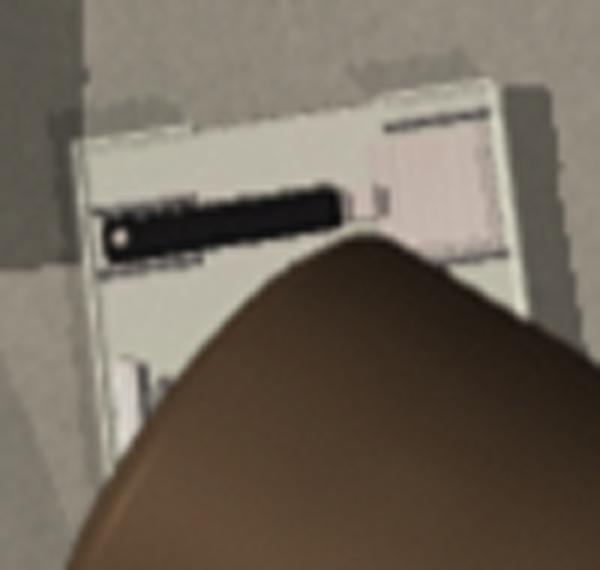

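```bash
for i in 1 2; do python3 -m jog '[[[0.2,-0.026,-0.03,0.003,0],[0.2,-0.026,-0.03,0.003,0],[0.2,-0.026,-0.03,0.003,0],[0.2,-0.026,-0.03,0.003,0],[0.2,-0.026,-0.03,0.003,0]]]' >/dev/null; done; python3 -m jog '[[[0.2,0,0,0,0],[0.2,0,0,0,0]]]' >/dev/null; python3 st.py
python3 - <<'E'
from tail import *
im,d,W=cloud("top");X,Y,Z=[W[...,i] for i in range(3)]
save("p11",im,(110,180,210,275),6)
T=tray(W).reshape(420,560,2);u,v=T[...,0],T[...,1]
def rep(n,k):
    if k.sum()<3: return print(n,"none")
    f=np.polyfit(u[k],v[k],1);print(n,k.sum(),"v0",f[1].round(1),"deg",np.degrees(np.arctan(f[0])).round(2),"u",np.percentile(u[k],[1,99]).round(1),"z",np.percentile(Z[k],[5,50,95]).round(1))
rep("bar shaft mid",(abs(u)<42)&(abs(v+42)<15)&(Z>11)&(Z<40))
rep("bar jaw",(u<-70)&(u>-98)&(abs(v+42)<25)&(Z>20)&(Z<40))
rep("bar u end",(u>30)&(abs(v+42)<5)&(Z>11)&(u<100))
rep("handle mid",(u>-98)&(u<25)&(abs(v-42)<18)&(Z>14)&(Z<40))
for q in("scraper_c","bar_c"):
    for o in models.outline_of("top",q)[:2]:
        P=W[o["mask"]];P=P[~np.isnan(P[:,0])];t=tray(P);r=cv2.minAreaRect(t.astype(np.float32));print(q,round(o["conf"],2),r)
for n in("filter","jar","screwdriver","pick"): print(n,[(np.round(o["location"]),round(o["conf"],2)) for o in models.look_for("top",n)][:1])
E
```

```text
t 21.82 tcp [ 302.9 -563.4  209.8] yaw 9.22 F [ 1.2  1.  -0.4] open 0.4 clamp x,y 320.9 198.1 j6 -1.34
bar shaft mid 137 v0 -41.8 deg -0.43 u [-41.5  39.4] z [11.9 15.9 21.7]
bar jaw 59 v0 -67.4 deg -16.27 u [-93.3 -81.1] z [20.8 24.5 27.2]
bar u end 79 v0 -42.3 deg 0.12 u [31.1 95.7] z [13.  17.1 22.3]
handle mid 287 v0 40.2 deg -0.12 u [-93.3  20.1] z [14.5 17.7 22.2]
scraper_c 0.87 ((2.1627197265625, 39.8403434753418), (185.43048095703125, 58.20527648925781), 2.4647128582000732)
scraper_c 0.63 ((504.6407165527344, -65.08302307128906), (167.21102905273438, 61.8990478515625), 86.78892517089844)
bar_c 0.74 ((-2.9001388549804688, -35.542694091796875), (193.90037536621094, 41.237491607666016), 4.630367279052734)
filter [(array([768., -46., 111.]), 0.71)]
jar [(array([701., 274.,  95.]), 0.98)]
screwdriver [(array([ 735., -253.,   21.]), 0.8)]
pick []
```

View pics/p11.png

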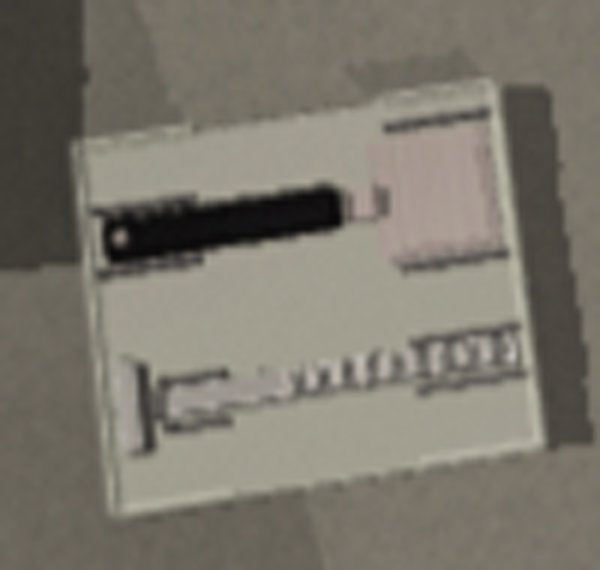

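```bash
python3 -c "
from workcell import ctrl
print(ctrl.finish_job())"
```

```text
the job is handed in; nothing more can be done
None
```

The bar and the scraper are both in their compartments in the tray, and I handed the job in at about 22 s. The hand-in gave no verdict.

- **Clamp:** I used the grey clamp; the other four of that shape are yellow or red. I pushed the paddle from behind with shut fingers. It then stood about 9 mm ahead of the hinge, which I take as about 0.75 rad.
- **Bar:** My first grip sat too high, so I reopened and gripped lower. I drew the bar 80 mm straight out and laid it teeth up, with its jaw in the jaw pocket.
- **Scraper:** I laid it with its blade in the blade pocket.

The last top picture, taken with the arm well clear, showed:

| | Across the tray (goal) | Angle to compartment | Lengthwise span (tray x) |
|---|---|---|---|
| Bar | −42 mm (−42) | under 0.5° | about −93 to +96 mm |
| Scraper | about +40 mm (+42) | about 0.1° | handle −93 to +20 mm |

- **Heights:** They fit both lying on the tray floor: about 16–17 mm on top of the bar's shaft and 18 mm on top of the handle.
- **Disagreements:** My tray position from the rib marks and from the outer edges differed by about 2 mm. The rectangle fits to the network's outlines gave angles of 2.5° for the scraper and 4.6° for the bar, and put the bar about 6 mm off across the tray. I trusted the fits to the shaft and handle instead, and those outlines are lopsided.
- **Bystanders:** The filter, jar and screwdriver were within about 7 mm of where they started. The network never found the pick, so I did not measure it; the arm did not go near it.

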